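# Clamp the piston with the handle under the stand

### The job

A piston stands loose in one of the two rear corners on top of the clamp stand; a thin spacer ring lies in the other. Turn the four-spoke handle beneath the stand's plate, the way that swings the cam towards the piston, until the cam has pushed the piston home against both walls of its corner and you feel it grip firmly, but do not force it on to crush the thin piston; then let go. Work only by the handle: do not touch the cam or the piston, leave the ring in its corner, and do not knock over or shift the oil bottle or the socket.

Things in the scene. Friction and masses are not known exactly. Their poses are not given: they have to be found in the camera images.
- hub (a point): Centre of the handle's black hub (34 mm across and high) on the vertical spindle axis under the plate, 76 mm above the bench. Turns with the handle, z up: four level steel spokes, 12 mm round, lie along its +x, -x, +y, -y, ending in black balls 22 mm across, centres 78 mm from the axis. Those pointing forward stick out past the plate's front edge (26 mm from the axis).
- handle (a joint): Angle of handle and cam (one rigid piece), rad, -2.2 to 2.2, positive counter-clockwise from above. 0: lobe to the stand's front; positive swings it to the right rear corner, negative to the left. Turns easily (4 N pushed 68 mm out) until the piston is home, anywhere from 1.3 to 1.8 rad from 0, then stiffens; 9 to 15 N at 68 mm grips well, over 20 N may crush. Stays where left.
- stand: Fixed steel stand. Origin on the bench under the spindle axis; -x its open front (to the robot, give or take yaw), +y left, z up. Plate underside 104, top 116 mm up, x -26 to 90, y -108 to 108 mm, on side panels at |y| 100 to 108, x 10 to 90 mm. On top, 26 mm high: side walls (inner faces y +-64 mm) and an adjustable, locked back stop, inner face anywhere in x 61.5 to 65.5 mm.
- piston_center (a point): Centre of the loose, oiled, thin aluminium piston, half-way up: an upright cylinder 52 mm across, 40 mm high, with ring grooves near its top, 0.11 to 0.22 kg, standing on the plate a few mm short of the walls of its corner (left corner: stand y about +36 mm, right: -36 mm).
- spacer_center (a point): Centre of the loose flat steel spacer ring, 44 mm outside, 24 mm hole, 5 mm thick, lying on the plate in the other corner. The cam passes above it.
- oil_center (a point): Centre of a white oil bottle standing on the bench, 56 mm across, 130 mm high.
- socket_center (a point): Centre of a steel socket standing on the bench, 28 mm across, 50 mm high.
- cam_disc (a point): Centre of the cam: a steel eccentric disc, 38 mm across and 16 mm thick, on top of the spindle, 126 to 142 mm above the bench, one piece with the handle and turning with it (the handle is below the plate, the cam above). The disc's centre is 14 mm from the spindle axis; the lobe, along its own -x, reaches 33 mm from the axis.
Things that resemble listed ones, but are neither listed nor needed, are in the scene too. What is meant by the part that bears piston_center is not green, and is the larger of those in its own colour.

How it is judged:
At the end, for the whole second after the job is handed in: The piston stands upright (within 0.06 rad) and still in its corner, within 2 mm of touching the side wall and pressed against the back stop with more than 3 N, and the cam, left to itself, presses on it with more than 8 N ((y of piston_center in the frame of stand above 0.036 m or y of piston_center in the frame of stand below -0.036 m) and contact force between cam and piston above 8 N and contact force between piston and backstop_c0 above 3 N and angle between piston_center's own z axis and vertical below 0.06 rad and linear speed of piston below 0.01 m/s).
It fails at once if the robot touches the cam or the piston (contact force between any of the fingers, the arm and cam above 1 N or contact force between any of the fingers, the arm and piston above 1 N).
It fails at once if the piston is crushed: the cam presses on it with over 200 N (contact force between cam and piston above 200 N).
It fails at once if the spacer ring is moved by more than 10 mm (distance of spacer_center from where it was at the start of the episode above 0.01 m).
It fails at once if the oil bottle or the socket is moved by more than 20 mm (distance of any of oil_center, socket_center from where it was at the start of the episode above 0.02 m).
It also fails if it takes over 45 s, if anything falls off the work surface, if the arm or the gripper's body presses on something with over 40 N, if the wrist force passes 120 N, or if a joint passes its speed limit or range.

### The arm

A 7-joint arm with a two-finger parallel gripper is mounted at the origin on the work surface. World frame = base frame: x ahead of the robot, y to its left, z up, the work surface at z = 0. Lengths are in m, angles in rad, forces in N, time in s.
With the tool pointing down it reaches from about 0.4 to 0.875 m from the base axis. Payload 19.3 kg.
Tool frame: the origin (TCP) lies on the centre line of the jaws, within the pads' length; the fingertips stand 22 mm ahead of it and the grasp point (between the pads) lies 3 mm ahead of it (tip_reach is the distance from the TCP to the fingertips, in m); z points along the fingers, y is the line along which they close (so a half turn about z gives the same grasp; the last joint's range is limited). The gripper opens to 85 mm and grips with 20 to 120 N. Pads are 22 mm wide; open, the fingers measure 114 mm over their backs; the gripper's body (76 mm by 85 mm) begins 54 mm behind the grasp point. The pads swing forward as they close: fully open they stand 13 mm farther back than shut.
Start: joints at [1.204, 0.521, -0.036, 1.599, 0.021, 1.021, -0.113], TCP at [0.183, -0.598, 0.253] pointing down, gripper open.
Joint ranges: [-2.91, 2.91], [-0.3, 2.13], [-1.5, 1.42], [0.17, 2.43], [-1.26, 4.41], [0.16, 1.93], [-2.52, 2.52]. Speed limits (rad/s): [1.89, 1.89, 2.39, 2.39, 3.01, 3.01, 3.01].

### API

Orientations are given as [roll, pitch, yaw] about the fixed x, y, z axes, in that order (R = Rz(yaw) Ry(pitch) Rx(roll)).
In Python, from cell import get_obs, snapshot, calibration, hand_in, recognise, masks_of, pinpoint, tip_reach gives the robot as it stands. The module is installed in compiled form; this text tells all that it offers.
- The arm moves only by the tool step_arm, never from a script. Its argument "commands" is a list that holds one entry, the list of rows, each a list of 7 numbers: the shift along the tool's x, y, z in cm, then the turn, a rotation vector about the tool's x, y, z in rad, then the opening, from 0 (shut) to 1 (fully open). A call has 1 to 8 rows; each row is the pose to reach, as a shift and turn from the pose commanded when the call began, along the tool's axes at that moment; what a row does not reach only later rows make up. A row lasts 1/12 s, in which the tool goes at most 41.7 mm and 7.16 degrees, less where a joint would pass 70% of its speed; a pose out of reach is approached as far as the arm can. A call with a gripper value outside its range is refused whole. The fingers move at their own pace and stop on an object; "grip_force" is the grip in N (left out, the last holds). Time passes only in rows, so rows that repeat a pose let the fingers close. It gives the time, the measured TCP pose, the force, the opening and the grip force at its end, in the units of the state.
- get_obs(): the state, without advancing time (a new reading comes with each control period).
- snapshot(name): name is "scene" or "top"; returns the picture (480x640x3 uint8, red, green, blue); there is no depth.
- calibration(name): a dict with "camera_matrix" (3x3 intrinsics, pixels), "R" (3x3) and "t" (3): a world point X has camera coordinates R X + t. Camera axes: x right, y down, z forward; pixel columns grow to the right and rows downward; lengths in m; the calibration is good to about 2 mm. A picture is of the moment at which its call begins. calibration takes no time and is no camera call.
- hand_in(): hands the job in; it is judged then, once.
Trained networks look in the newest picture that a camera, given by its name, has taken for a name from the list of things; names that differ only in an ending like _2 or _b are one class to them, and where a whole thing is asked for, a point or a joint stands for the part that bears it (a point fixed in the world has none). Each returns a list of dicts, best first, with "p" (0 to 1); they miss things now and then, are a little off and sometimes report something else, mostly with a low value. They report only what shows in the picture. A call takes as long as a camera call. They do not tell look-alikes from the thing itself.
- recognise(label, camera): "box" ([left, top, right, bottom] in pixels, round what is visible of it).
- masks_of(label, camera): "pixels" (480x640 bool, what is visible of it) and "box" ([left, top, right, bottom] in pixels, round what is visible of it).
- pinpoint(label, camera): "position" ([column, row] in pixels: a listed point, or the origin of a listed thing).
The state is a dict: "clock": time; "joint_pos": joint angles; "qd": joint speeds; "tau": joint torques, N m; "ee_pos": TCP position; "tool_rot": TCP orientation; "contact_force": force on the tool from outside, world axes, zero at the start; "moment": the same for the moment, N m; "gripper_width": finger opening in m; "grip_force": force on a finger pad.
Only numpy, scipy, OpenCV 4.12 (cv2) and the standard library are available. Lean on these libraries where they do the work, as an engineer would, in place of code of your own. Each camera call takes 0.05 s, during which the arm holds its last target. There are 200 camera calls.

## Working session

There is one attempt and no reset: what is moved stays moved. The work goes in short steps, Python scripts to look and compute and a tool call to move; the robot and the scene stay as the last step left them, time stands still between calls to the robot, and variables do not carry over. Pictures are saved under pics/ and viewed, at most 10 in all, crops included, and the job is handed in when it is done.

Besides the shell and the picture viewer there is one more tool, called after "Call:" by a JSON object that holds its "api" and its "payload", one argument or row to a line. step_arm: Moves the arm, as the interface text tells. Its arguments: {"type":"object","properties":{"commands":{"type":"array","items":{"type":"array","items":{"type":"array","items":{"type":"number"}}}},"grip_force":{"type":"number"}},"required":["commands"]}

```bash
mkdir -p pics; cat > h.py <<'E'
import numpy as np,cv2
from cell import *
def ray(cam,px):
    c=calibration(cam);K=np.array(c["camera_matrix"]);R=np.array(c["R"]);t=np.array(c["t"])
    return -R.T@t, R.T@np.linalg.inv(K)@np.array([px[0],px[1],1.])
def at(cam,px,z):
    o,d=ray(cam,px);return o+d*(z-o[2])/d[2]
def proj(cam,X):
    c=calibration(cam);p=np.array(c["camera_matrix"])@(np.array(c["R"])@np.array(X)+np.array(c["t"]));return p[:2]/p[2]
E
python3 - <<'E'
from h import *
for c in("scene","top"):
    cv2.imwrite(f"pics/{c}0.png",snapshot(c)[:,:,::-1])
    print(c,ray(c,(320,240)))
    for l,z in (("hub",.076),("stand",0),("piston_center",.136),("spacer_center",.1185),("oil_center",.065),("socket_center",.025),("cam_disc",.134)):
        for r in pinpoint(l,c)[:4]: print(c,l,round(r["p"],2),np.round(r["position"]),at(c,r["position"],z).round(3))
print(get_obs())
E
```

```text
scene (array([ 1.13675799, -0.17467982,  0.73035534]), array([-0.63267932,  0.28033499, -0.72225702]))
scene stand 0.86 [267. 301.] [ 0.59  -0.036  0.   ]
scene piston_center 0.87 [247. 267.] [ 0.62  -0.067  0.136]
scene piston_center 0.58 [264. 379.] [ 0.806 -0.111  0.136]
scene piston_center 0.58 [332. 358.] [ 0.816 -0.02   0.136]
scene spacer_center 0.81 [294. 255.] [0.613 0.011 0.118]
scene oil_center 0.96 [414. 248.] [0.644 0.223 0.065]
scene socket_center 0.56 [174. 357.] [ 0.648 -0.211  0.025]
scene cam_disc 0.68 [252. 247.] [ 0.581 -0.045  0.134]
scene cam_disc 0.37 [291. 255.] [0.624 0.002 0.134]
top (array([0.5576858 , 0.06586092, 1.07095004]), array([ 0.05704756, -0.01457959, -0.99838751]))
top stand 0.88 [359. 252.] [ 0.594 -0.037  0.   ]
top stand 0.55 [378. 235.] [ 0.631 -0.08   0.   ]
top piston_center 0.9 [379. 234.] [ 0.624 -0.063  0.136]
top piston_center 0.83 [384. 186.] [ 0.718 -0.073  0.136]
top piston_center 0.59 [341. 184.] [0.723 0.012 0.136]
top piston_center 0.4 [344. 238.] [0.616 0.006 0.136]
top spacer_center 0.73 [345. 241.] [0.611 0.002 0.119]
top spacer
[... 232 characters left out ...]
s': array([ 1.20381291,  0.52138449, -0.03629286,  1.59950663,  0.0212234 ,
        1.02107584, -0.11283485]), 'qd': array([ 9.38418397e-05, -6.39473153e-05, -9.09716804e-04, -4.47324429e-04,
       -1.00334848e-03, -3.73681716e-04, -4.80386060e-04]), 'tau': array([-1.05859392e-04, -9.26794481e+01,  1.97854511e+00, -3.70248735e+01,
        1.79596822e-02,  2.00401744e-03,  2.23138073e-05]), 'ee_pos': array([ 0.18274538, -0.59768435,  0.25329816]), 'tool_rot': array([3.14157994e+00, 2.12085066e-05, 2.96711811e-01]), 'contact_force': array([ 0.02183656,  0.05204716, -0.31651177]), 'moment': array([-0.01887471, -0.03559044,  0.00361711]), 'grip_force': 0.0, 'gripper_width': 0.08561078915281164}
```

View pics/scene0.png

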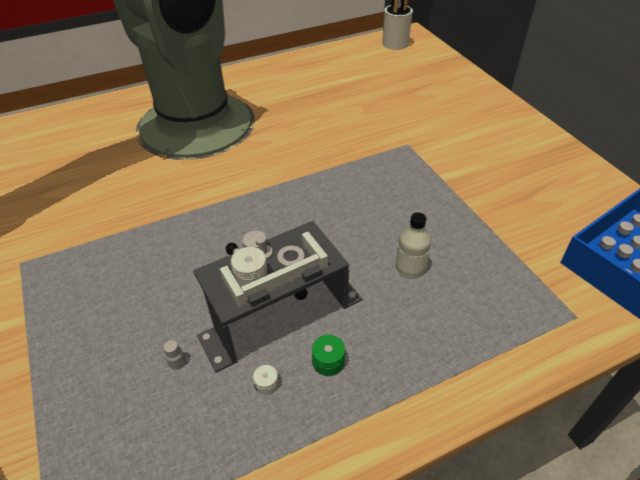

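View pics/top0.png

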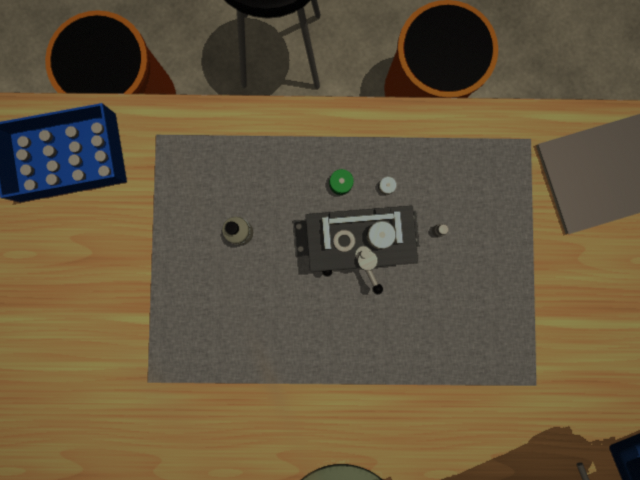

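The piston could be any of three things: the white one on the stand (top 381,234), the small white one (388,185) or the green one (341,181). I choose the one on the stand, in the right rear corner (robot's -y). I'll check that in a close crop.

```bash
python3 - <<'E'
from h import *
im=cv2.imread("pics/top0.png")[195:305,280:430]
im=cv2.convertScaleAbs(im,alpha=1.8,beta=20)
cv2.imwrite("pics/c1.png",cv2.resize(im,None,fx=5,fy=5,interpolation=cv2.INTER_CUBIC))
E
```

```text
(no output)
```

View pics/c1.png

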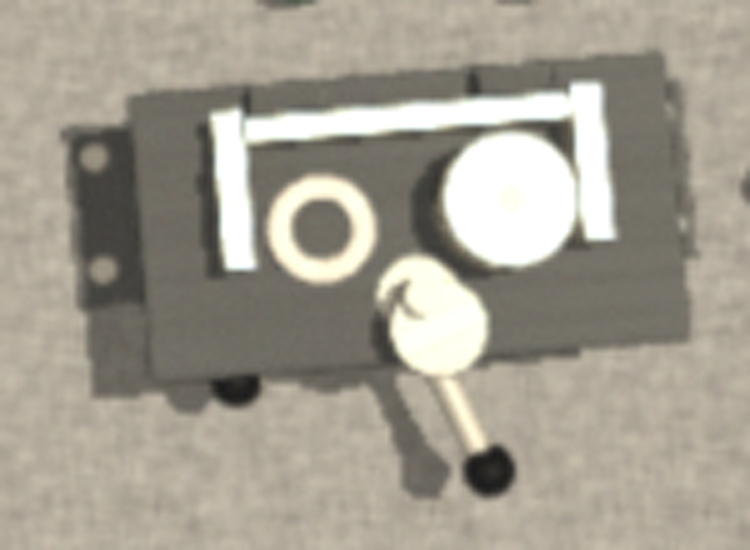

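The crop shows the piston in the right corner, the ring in the left, and the lobe forward and slightly right. The front ball is at top px (378,289), the left ball at (327,273).

```bash
python3 - <<'E'
from h import *
from scipy.optimize import least_squares
w=lambda p,z: at("top",(p[0]/5+280-.4,p[1]/5+195-.4),z)[:2]
C=[w(p,.116) for p in((155,378),(690,340),(662,55),(130,97))]
L=np.array([(-.026,.108),(-.026,-.108),(.09,-.108),(.09,.108)])
rot=lambda a:np.array([[np.cos(a),-np.sin(a)],[np.sin(a),np.cos(a)]])
f=lambda v:np.ravel(L@rot(v[2]).T+v[:2]-C)
s=least_squares(f,[.59,-.036,0]);print(s.x,f(s.x).round(4))
R=rot(s.x[2])
for n,p,z in(("b1",(489,470),.076),("b2",(237,388),.076),("cam",(438,325),.142),("piston",(511,200),.156),("ring",(322,230),.121)):
    q=R.T@(w(p,z)-s.x[:2]);print(n,w(p,z).round(4),q.round(4),np.hypot(*q).round(4),"ang",np.arctan2(q[1],q[0]).round(3))
E
```

```text
[ 0.58514863 -0.03353726  0.08638841] [-0.0022  0.0018 -0.0005 -0.001   0.0012 -0.0015  0.0015  0.0007]
b1 [ 0.5153 -0.0678] [-0.0726 -0.0281] 0.0778 ang -2.772
b2 [0.5481 0.0364] [-0.0309  0.0728] 0.0791 ang 1.972
cam [ 0.5737 -0.0392] [-0.0119 -0.0047] 0.0128 ang -2.77
piston [ 0.6214 -0.0655] [ 0.0333 -0.035 ] 0.0483 ang -0.809
ring [0.6112 0.0044] [0.0292 0.0356] 0.0461 ang 0.883
```

```bash
cat >> h.py <<'E'
from scipy.spatial.transform import Rotation as Ro
A=np.array([.5851,-.0335]);Y=.086;T=np.radians(35)
def wp(x,y,z):
    c,s=np.cos(Y),np.sin(Y);return np.array([A[0]+c*x-s*y,A[1]+s*x+c*y,z])
def go(target,tilt=T,yaw=Y,world=False):
    o=get_obs();R0=Ro.from_euler("xyz",o["tool_rot"])
    R1=Ro.from_euler("xyz",[np.pi,0,0]);R1=Ro.from_euler("z",yaw)*Ro.from_euler("y",-tilt)*R1
    t=np.array(target) if world else wp(*target)
    return (R0.inv().apply(t-o["ee_pos"])*100).round(2),(R0.inv()*R1).as_rotvec().round(3)
def st():
    o=get_obs();c,s=np.cos(Y),np.sin(Y);M=np.array([[c,s],[-s,c]])
    return o["clock"],"TCPstand",(M@(o["ee_pos"][:2]-A)).round(4),o["ee_pos"][2].round(4),"F",(M@o["contact_force"][:2]).round(2),o["contact_force"][2].round(2),o["joint_pos"].round(2),o["gripper_width"]
E
python3 - <<'E'
from h import *
print(tip_reach if not callable(tip_reach) else tip_reach())
print(go([.45,-.42,.25],0,world=True)); print(go((-.11,.01,.2)))
E
```

```text
0.022
(array([30.75, -9.18,  0.33]), array([0.   , 0.   , 0.211]))
(array([ 44.43, -45.47,   5.33]), array([-0.064,  0.609,  0.204]))
```

Call:
{"api": "step_arm", "payload": {
  "commands": [
    [[31,-9,0.3,0,0,0.21,0],[31,-9,0.3,0,0,0.21,0],[31,-9,0.3,0,0,0.21,0],[31,-9,0.3,0,0,0.21,0],[31,-9,0.3,0,0,0.21,0],[31,-9,0.3,0,0,0.21,0],[31,-9,0.3,0,0,0.21,0],[31,-9,0.3,0,0,0.21,0]]
  ]
}}

```text
clock: 1.47
ee_pos: [0.4557, -0.4184, 0.2504]
tool_rot: [-3.141, -0.001, 0.089]
contact_force: [0.9, -0.5, 0.2]
gripper_width: 0.0
grip_force: 0.0
```

```bash
python3 -c "
from h import *
print(st());print(go((-.11,.01,.2)))"
```

```text
(1.4667, 'TCPstand', array([-0.1619, -0.3723]), np.float64(0.2504), 'F', array([ 0.85, -0.59]), np.float64(0.2), array([ 0.67,  0.51, -0.04,  1.62,  0.02,  1.01, -0.85]), 3.139811801850964e-05)
(array([  5.3 , -38.22,   5.06]), array([-0.001,  0.61 ,  0.003]))
```

Call:
{"api": "step_arm", "payload": {
  "commands": [
    [[5.3,-38.2,3,0,0.61,0,0],[5.3,-38.2,3,0,0.61,0,0],[5.3,-38.2,3,0,0.61,0,0],[5.3,-38.2,5,0,0.61,0,0],[5.3,-38.2,5,0,0.61,0,0],[5.3,-38.2,5,0,0.61,0,0],[5.3,-38.2,5,0,0.61,0,0],[5.3,-38.2,5,0,0.61,0,0]]
  ]
}}

```text
clock: 2.13
ee_pos: [0.4743, -0.186, 0.2307]
tool_rot: [-3.131, -0.601, 0.084]
contact_force: [0.6, 1.5, 1.0]
gripper_width: 0.0001
grip_force: 0.0
```

Call:
{"api": "step_arm", "payload": {
  "commands": [
    [[0,0,0,0,0,0,0],[0,0,0,0,0,0,0],[0,0,0,0,0,0,0]]
  ]
}}

```text
clock: 2.38
ee_pos: [0.4753, -0.1847, 0.2313]
tool_rot: [-3.132, -0.601, 0.09]
contact_force: [0.2, -0.2, -0.2]
gripper_width: -0.0004
grip_force: 0.0
```

```bash
python3 -c "
from h import *
print(st());print(go((-.11,.01,.2)));print(go((-.075,.012,.078)))"
```

```text
(2.3833, 'TCPstand', array([-0.1224, -0.1412]), np.float64(0.2313), 'F', array([ 0.19, -0.19]), np.float64(-0.24), array([ 0.83,  0.27, -0.47,  2.29, -1.14,  0.18,  0.02]), -0.0003685253115655677)
(array([ -0.7 , -15.09,   3.47]), array([-0.012,  0.01 ,  0.004]))
(array([ -4.71, -15.15,  15.51]), array([-0.012,  0.01 ,  0.004]))
```

```bash
python3 -c "
from h import *
print(go((-.11,.01,.18),np.radians(25)))"
```

```text
(array([ -1.83, -15.07,   5.12]), array([-0.012, -0.165,  0.005]))
```

Call:
{"api": "step_arm", "payload": {
  "commands": [
    [[-1.8,-4,3,-0.01,-0.165,0,0],[-1.8,-8,4,-0.01,-0.165,0,0],[-1.8,-12,5,-0.01,-0.165,0,0],[-1.8,-15,5.1,-0.01,-0.165,0,0],[-1.8,-15,5.1,-0.01,-0.165,0,0],[-1.8,-15,5.1,-0.01,-0.165,0,0],[-1.8,-15,5.1,-0.01,-0.165,0,0],[-1.8,-15,5.1,-0.01,-0.165,0,0]]
  ]
}}

```text
clock: 3.05
ee_pos: [0.4763, -0.0815, 0.19]
tool_rot: [-3.134, -0.439, 0.088]
contact_force: [0.5, 0.3, 0.5]
gripper_width: -0.0001
grip_force: 0.0
```

```bash
python3 -c "
from h import *
print(st());print(go((-.075,.012,.078),np.radians(25)));print(go((-.085,.012,.078),np.radians(25)))"
```

```text
(3.05, 'TCPstand', array([-0.1125, -0.0385]), np.float64(0.19), 'F', array([0.53, 0.21]), np.float64(0.53), array([-0.05,  0.28,  0.19,  2.35, -1.02,  0.17, -0.39]), -0.0001395039428448942)
(array([-1.35, -4.95, 11.77]), array([-0.009, -0.002,  0.002]))
(array([-2.25, -4.96, 11.35]), array([-0.009, -0.002,  0.002]))
```

```bash
python3 -c "
from h import *
print(go((-.10,.014,.18),np.radians(10)))"
```

```text
(array([ 0.72, -5.24,  1.48]), array([-0.008, -0.264,  0.003]))
```

Call:
{"api": "step_arm", "payload": {
  "commands": [
    [[0.7,-2,0,-0.01,-0.26,0,0],[0.7,-5.2,1.5,-0.01,-0.26,0,0],[0.7,-5.2,1.5,-0.01,-0.26,0,0],[0.7,-5.2,1.5,-0.01,-0.26,0,0],[0.7,-5.2,1.5,-0.01,-0.26,0,0],[0.7,-5.2,1.5,-0.01,-0.26,0,0],[0.7,-5.2,1.5,-0.01,-0.26,0,0],[0.7,-5.2,1.5,-0.01,-0.26,0,0]]
  ]
}}

```text
clock: 3.72
ee_pos: [0.4835, -0.029, 0.1795]
tool_rot: [3.14, -0.179, 0.089]
contact_force: [0.5, -0.5, -0.3]
gripper_width: 0.0001
grip_force: 0.0
```

```bash
python3 -c "
from h import *
print(st());print(go((-.08,.014,.0927),np.radians(10)))"
```

```text
(3.7167, 'TCPstand', array([-0.1009,  0.0132]), np.float64(0.1795), 'F', array([ 0.43, -0.57]), np.float64(-0.34), array([-0.58,  0.42,  0.67,  2.19, -0.59,  0.5 , -0.95]), 0.00011394150312052919)
(array([ 0.5 , -0.09,  8.91]), array([ 0.001, -0.005,  0.003]))
```

Reachable. Descend beside the front ball (on its left).

Call:
{"api": "step_arm", "payload": {
  "commands": [
    [[0.5,0,3,0,0,0,0],[0.5,0,6,0,0,0,0],[0.5,0,8.9,0,0,0,0],[0.5,0,8.9,0,0,0,0],[0.5,0,8.9,0,0,0,0],[0.5,0,8.9,0,0,0,0]]
  ]
}}

```text
clock: 4.22
ee_pos: [0.5043, -0.0279, 0.0945]
tool_rot: [3.14, -0.18, 0.087]
contact_force: [0.3, 0.2, 1.1]
gripper_width: 0.0003
grip_force: 0.0
```

```bash
python3 -c "
from h import *
print(st());print(go((-.078,.014,.0927),np.radians(10)));print(go((-.055,-.036,.0927),np.radians(10)))
cv2.imwrite('pics/t1.png',cv2.resize(snapshot('top')[195:325,280:430,::-1],None,fx=4,fy=4))"
```

```text
(4.2167, 'TCPstand', array([-0.08  ,  0.0125]), np.float64(0.0945), 'F', array([0.33, 0.21]), np.float64(1.08), array([-0.37,  0.58,  0.41,  2.19, -0.8 ,  0.32, -0.78]), 0.0002818096625001603)
(array([ 0.16, -0.15,  0.21]), array([ 0.001, -0.005,  0.001]))
(array([2.42, 4.85, 0.63]), array([ 0.001, -0.005,  0.001]))
```

View pics/t1.png

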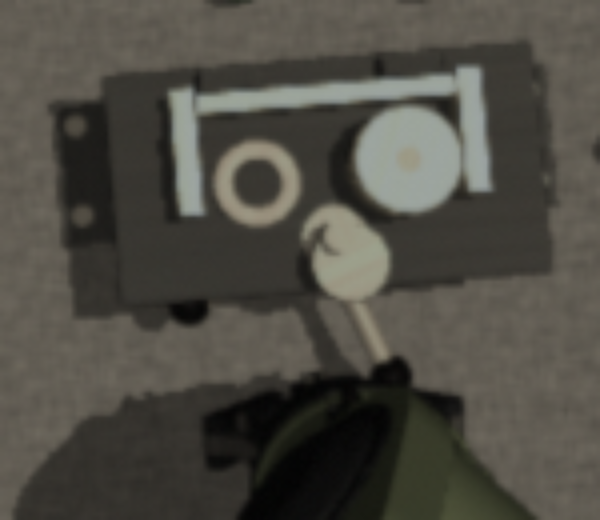

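The gripper (dark body, rows above 375) is well clear of the cam at (350,265). The front ball at (390,375) is just right of the fingers. Push it to the right.

Call:
{"api": "step_arm", "payload": {
  "commands": [
    [[0.2,1,0.2,0,0,0,0],[0.3,1.8,0.2,0,0,0,0],[0.6,2.6,0.3,0,0,0,0],[1.0,3.3,0.3,0,0,0,0],[1.5,4.0,0.4,0,0,0,0],[2.2,4.7,0.5,0,0,0,0],[2.4,5.0,0.6,0,0,0,0],[2.4,5.0,0.6,0,0,0,0]]
  ]
}}

```text
clock: 4.93
ee_pos: [0.5341, -0.0749, 0.0914]
tool_rot: [3.139, -0.179, 0.089]
contact_force: [-0.4, -0.5, 0.9]
gripper_width: -0.0001
grip_force: 0.2
```

```bash
python3 -c "
from h import *
print(st())
cv2.imwrite('pics/t2.png',cv2.resize(snapshot('top')[195:325,280:430,::-1],None,fx=4,fy=4))"
```

```text
(4.9333, 'TCPstand', array([-0.0544, -0.0368]), np.float64(0.0914), 'F', array([-0.4 , -0.49]), np.float64(0.88), array([-0.26,  0.62,  0.41,  2.1 , -0.77,  0.38, -0.71]), -0.0001418224340321803)
```

View pics/t2.png

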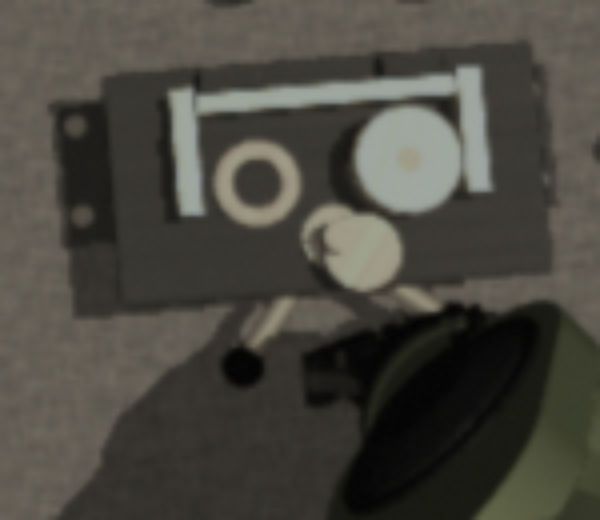

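The handle turned about 0.5 rad, and the left ball now sits at crop (243,367). Retreat and move over to the left of it.

```bash
python3 -c "
from h import *
q=at('top',(243/4+280-.4,367/4+195-.4),.076)[:2]-A;a=np.arctan2(q[1],q[0])-Y;print('theta',a-np.pi/2,np.hypot(*q)*np.array([np.cos(a),np.sin(a)]))
t=np.radians(10)
for p in((-.09,-.02,.15),(-.09,.10,.15),(-.06,.10,.15),(-.06,.1,.092)):print(go(p,t))"
```

```text
theta 0.915324723933927 [-0.06195719  0.04763729]
(array([-2.43, -1.63, -6.4 ]), array([ 0.002, -0.004,  0.003]))
(array([ -2.39, -13.63,  -6.42]), array([ 0.002, -0.004,  0.003]))
(array([  0.56, -13.63,  -5.88]), array([ 0.002, -0.004,  0.003]))
(array([ -0.47, -13.64,  -0.17]), array([ 0.002, -0.004,  0.003]))
```

Call:
{"api": "step_arm", "payload": {
  "commands": [
    [[-2,-1.2,0,0,0,0,0],[-2.4,-1.6,-4,0,0,0,0],[-2.4,-1.6,-6.4,0,0,0,0],[-2.4,-5,-6.4,0,0,0,0],[-2.4,-9,-6.4,0,0,0,0],[-2.4,-13.6,-6.4,0,0,0,0],[-1,-13.6,-6.2,0,0,0,0],[-1,-13.6,-6.2,0,0,0,0]]
  ]
}}

```text
clock: 5.65
ee_pos: [0.5019, 0.0643, 0.1507]
tool_rot: [3.14, -0.18, 0.097]
contact_force: [-0.7, -0.4, 0.0]
gripper_width: -0.0001
grip_force: 0.0
```

```bash
python3 -c "
from h import *
print(st());print(go((-.062,.095,.092),np.radians(10)))"
```

```text
(5.65, 'TCPstand', array([-0.0745,  0.1046]), np.float64(0.1507), 'F', array([-0.7 , -0.31]), np.float64(0.0), array([-0.74,  0.51,  0.64,  2.16, -0.66,  0.46, -1.09]), -0.0001230537560395343)
(array([0.17, 0.96, 6.  ]), array([-0.   , -0.006,  0.01 ]))
```

Call:
{"api": "step_arm", "payload": {
  "commands": [
    [[0.2,0.9,3,0,0,0,0],[0.2,0.9,6,0,0,0,0],[0.2,0.9,6,0,0,0,0],[0.2,0.9,6,0,0,0,0]]
  ]
}}

```text
clock: 5.98
ee_pos: [0.5132, 0.0507, 0.0915]
tool_rot: [3.14, -0.176, 0.088]
contact_force: [-0.2, -0.4, 0.4]
gripper_width: 0.0003
grip_force: 0.0
```

```bash
python3 -c "
from h import *
print(st());print(go((-.066,.06,.092),np.radians(10)));print(go((-.076,.045,.092),np.radians(10)))"
```

```text
(5.9833, 'TCPstand', array([-0.0644,  0.0901]), np.float64(0.0915), 'F', array([-0.21, -0.41]), np.float64(0.37), array([-0.57,  0.61,  0.46,  2.16, -0.79,  0.33, -0.96]), 0.00027601115895423)
(array([-0.16,  3.01, -0.07]), array([ 0.002, -0.002,  0.002]))
(array([-1.14,  4.51, -0.24]), array([ 0.002, -0.002,  0.002]))
```

Call:
{"api": "step_arm", "payload": {
  "commands": [
    [[0,1,0,0,0,0,0],[-0.1,1.8,0,0,0,0,0],[-0.3,2.4,0,0,0,0,0],[-0.5,3,0,0,0,0,0],[-0.7,3.5,0,0,0,0,0],[-0.8,3.9,0,0,0,0,0],[-0.9,4.1,0,0,0,0,0],[-1,4.1,0,0,0,0,0]]
  ]
}}

```text
clock: 6.65
ee_pos: [0.5071, 0.0101, 0.0913]
tool_rot: [3.141, -0.179, 0.089]
contact_force: [-1.7, 4.1, 7.0]
gripper_width: -0.0002
grip_force: 3.3
```

```bash
python3 -c "
from h import *
print(st())"
```

```text
(6.65, 'TCPstand', array([-0.0739,  0.0501]), np.float64(0.0913), 'F', array([-1.31,  4.18]), np.float64(7.03), array([-0.46,  0.59,  0.42,  2.18, -0.79,  0.31, -0.86]), -0.00017064238316847683)
```

An upward force of 7 N suggests the tip contacts the ball high. The cam lobe has swung away from us, so there is room to go lower.

Call:
{"api": "step_arm", "payload": {
  "commands": [
    [[-0.1,-0.6,0,0,0,0,0],[-0.1,-0.6,1,0,0,0,0],[-0.1,-0.6,1,0,0,0,0],[-0.1,-0.1,1,0,0,0,0],[-0.1,0.1,1,0,0,0,0],[-0.1,0.2,1,0,0,0,0],[-0.1,0.2,1,0,0,0,0]]
  ]
}}

```text
clock: 7.23
ee_pos: [0.5082, 0.008, 0.0805]
tool_rot: [3.141, -0.178, 0.089]
contact_force: [-3.4, 3.0, 0.2]
gripper_width: 0.0
grip_force: 1.8
```

```bash
python3 -c "
from h import *
print(st())
cv2.imwrite('pics/t3.png',cv2.resize(snapshot('top')[195:325,280:430,::-1],None,fx=4,fy=4))"
```

```text
(7.2333, 'TCPstand', array([-0.0731,  0.0479]), np.float64(0.0805), 'F', array([-3.14,  3.26]), np.float64(0.17), array([-0.42,  0.61,  0.38,  2.18, -0.81,  0.29, -0.84]), 1.7035577886731146e-05)
```

View pics/t3.png

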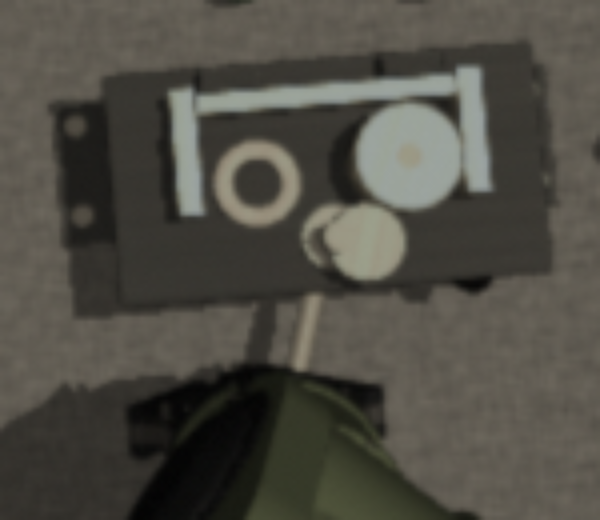

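Call:
{"api": "step_arm", "payload": {
  "commands": [
    [[-0.15,0.3,0,0,0,0,0],[-0.2,0.5,0,0,0,0,0],[-0.25,0.6,0,0,0,0,0],[-0.25,0.6,0,0,0,0,0]]
  ]
}}

```text
clock: 7.62
ee_pos: [0.5068, 0.0016, 0.08]
tool_rot: [3.14, -0.179, 0.089]
contact_force: [-1.6, 2.3, 1.0]
gripper_width: 0.0002
grip_force: 1.3
```

```bash
cat >> h.py <<'E'
def tq():
    s=st();p=s[2]*1000;F=-s[4];yb=p[1]-25.5;xb=-np.sqrt(78**2-yb**2)
    th=np.arctan2(-yb,-xb)+np.pi/2
    tau=xb*F[1]-(yb+11)*F[0]
    print(s[:6],"theta~",th.round(3),"N@68:",(tau/68).round(2))
E
python3 -c "
from h import *
tq()"
```

```text
Traceback (most recent call last):
  File "h.py", line 23, in tq
    s=st();p=s[2]*1000;F=-s[4];yb=p[1]-25.5;xb=-np.sqrt(78**2-yb**2)
                         ^^^^^
TypeError: bad operand type for unary -: 'str'
```

Call:
{"api": "step_arm", "payload": {
  "commands": [
    [[-0.05,0.2,0,0,0,0,0],[-0.1,0.4,0,0,0,0,0],[-0.1,0.5,0,0,0,0,0],[-0.1,0.5,0,0,0,0,0]]
  ]
}}

```text
clock: 7.95
ee_pos: [0.5063, -0.0035, 0.0795]
tool_rot: [3.14, -0.179, 0.089]
contact_force: [-2.9, 2.6, 1.3]
gripper_width: -0.0001
grip_force: 1.3
```

```bash
sed -i 's/F=-s\[4\]/F=-s[5]/; s/s\[:6\]/s[:7]/' h.py
python3 -c "
from h import *
tq()"
```

```text
(7.95, 'TCPstand', array([-0.0759,  0.0367]), np.float64(0.0795), 'F', array([-2.69,  2.86]), np.float64(1.29)) theta~ 1.427 N@68: 2.37
```

Call:
{"api": "step_arm", "payload": {
  "commands": [
    [[-0.05,0.15,0,0,0,0,0],[-0.1,0.3,0,0,0,0,0],[-0.1,0.3,0,0,0,0,0],[-0.1,0.3,0,0,0,0,0]]
  ]
}}

```text
clock: 8.28
ee_pos: [0.5058, -0.0065, 0.0794]
tool_rot: [3.14, -0.179, 0.089]
contact_force: [-0.9, 2.0, 1.0]
gripper_width: -0.0
grip_force: 0.7
```

```bash
python3 -c "
from h import *
tq()"
```

```text
(8.2833, 'TCPstand', array([-0.0767,  0.0337]), np.float64(0.0794), 'F', array([-0.72,  2.11]), np.float64(1.05)) theta~ 1.465 N@68: 2.2
```

Call:
{"api": "step_arm", "payload": {
  "commands": [
    [[0,0.15,0,0,0,0,0],[0,0.3,0,0,0,0,0],[0,0.3,0,0,0,0,0],[0,0.3,0,0,0,0,0]]
  ]
}}

```text
clock: 8.62
ee_pos: [0.5058, -0.0094, 0.0793]
tool_rot: [3.14, -0.179, 0.089]
contact_force: [-2.2, 2.0, 0.9]
gripper_width: -0.0004
grip_force: 1.1
```

```bash
python3 -c "
from h import *
tq()"
```

```text
(8.6167, 'TCPstand', array([-0.0769,  0.0309]), np.float64(0.0793), 'F', array([-2.06,  2.19]), np.float64(0.92)) theta~ 1.502 N@68: 2.01
```

Call:
{"api": "step_arm", "payload": {
  "commands": [
    [[0,0.15,0,0,0,0,0],[0,0.3,0,0,0,0,0],[0,0.3,0,0,0,0,0],[0,0.3,0,0,0,0,0]]
  ]
}}

```text
clock: 8.95
ee_pos: [0.5061, -0.0123, 0.0793]
tool_rot: [3.14, -0.179, 0.089]
contact_force: [-2.3, 2.5, -0.1]
gripper_width: -0.0001
grip_force: 1.4
```

Call:
{"api": "step_arm", "payload": {
  "commands": [
    [[0,0.15,0,0,0,0,0],[0,0.3,0,0,0,0,0],[0,0.3,0,0,0,0,0],[0,0.3,0,0,0,0,0]]
  ]
}}

```text
clock: 9.28
ee_pos: [0.5063, -0.0152, 0.0793]
tool_rot: [3.14, -0.178, 0.089]
contact_force: [-3.9, 2.9, -1.1]
gripper_width: -0.0001
grip_force: 1.7
```

```bash
python3 -c "
from h import *
tq()"
```

```text
(9.2833, 'TCPstand', array([-0.077,  0.025]), np.float64(0.0793), 'F', array([-3.61,  3.27]), np.float64(-1.13)) theta~ 1.577 N@68: 3.19
```

Call:
{"api": "step_arm", "payload": {
  "commands": [
    [[0,0.15,0,0,0,0,0],[0,0.2,0,0,0,0,0],[0,0.2,0,0,0,0,0],[0,0.2,0,0,0,0,0]]
  ]
}}

```text
clock: 9.62
ee_pos: [0.5064, -0.0171, 0.0793]
tool_rot: [3.14, -0.178, 0.09]
contact_force: [-2.7, 4.0, 0.3]
gripper_width: 0.0004
grip_force: 1.9
```

Call:
{"api": "step_arm", "payload": {
  "commands": [
    [[0,0.15,0,0,0,0,0],[0,0.2,0,0,0,0,0],[0,0.2,0,0,0,0,0],[0,0.2,0,0,0,0,0]]
  ]
}}

```text
clock: 9.95
ee_pos: [0.5065, -0.0189, 0.0793]
tool_rot: [3.141, -0.178, 0.09]
contact_force: [-4.8, 4.8, -0.1]
gripper_width: 0.0001
grip_force: 2.8
```

```bash
python3 -c "
from h import *
tq()
cv2.imwrite('pics/t4.png',cv2.resize(snapshot('top')[195:325,280:430,::-1],None,fx=4,fy=4))"
```

```text
(9.95, 'TCPstand', array([-0.0771,  0.0213]), np.float64(0.0793), 'F', array([-4.33,  5.17]), np.float64(-0.13)) theta~ 1.625 N@68: 5.49
```

View pics/t4.png

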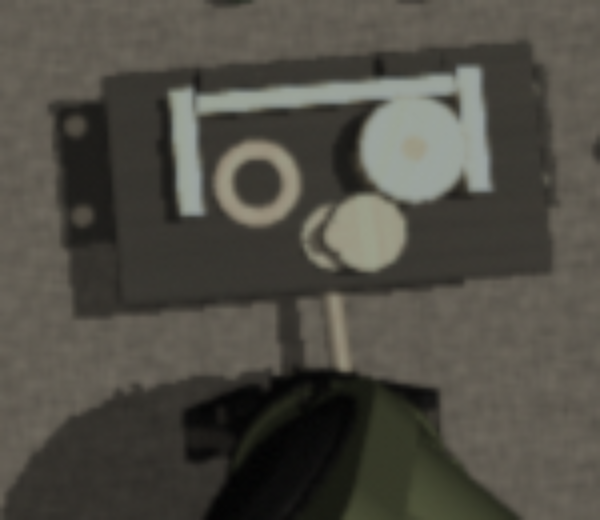

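The piston has moved towards its corner at crop (415,148) and the force is starting to rise. Smaller steps now.

Call:
{"api": "step_arm", "payload": {
  "commands": [
    [[-0.05,0.1,0,0,0,0,0],[-0.05,0.15,0,0,0,0,0],[-0.05,0.15,0,0,0,0,0],[-0.05,0.15,0,0,0,0,0]]
  ]
}}

```text
clock: 10.33
ee_pos: [0.5063, -0.0201, 0.0792]
tool_rot: [3.141, -0.178, 0.09]
contact_force: [-2.2, 6.2, 0.6]
gripper_width: 0.0003
grip_force: 3.7
```

```bash
python3 -c "
from h import *
tq()"
```

```text
(10.3333, 'TCPstand', array([-0.0773,  0.0202]), np.float64(0.0792), 'F', array([-1.63,  6.32]), np.float64(0.62)) theta~ 1.639 N@68: 7.1
```

Call:
{"api": "step_arm", "payload": {
  "commands": [
    [[0,0.1,0,0,0,0,0],[0,0.15,0,0,0,0,0],[0,0.15,0,0,0,0,0],[0,0.15,0,0,0,0,0]]
  ]
}}

```text
clock: 10.67
ee_pos: [0.5064, -0.0212, 0.0792]
tool_rot: [3.141, -0.178, 0.091]
contact_force: [-3.7, 9.0, -0.2]
gripper_width: 0.0001
grip_force: 4.7
```

```bash
python3 -c "
from h import *
tq()"
```

```text
(10.6667, 'TCPstand', array([-0.0774,  0.019 ]), np.float64(0.0792), 'F', array([-2.87,  9.28]), np.float64(-0.19)) theta~ 1.654 N@68: 10.42
```

Call:
{"api": "step_arm", "payload": {
  "commands": [
    [[0,0.05,0,0,0,0,0],[0,0.08,0,0,0,0,0],[0,0.08,0,0,0,0,0],[0,0.08,0,0,0,0,0]]
  ]
}}

```text
clock: 11.0
ee_pos: [0.5064, -0.0218, 0.0792]
tool_rot: [-3.142, -0.178, 0.091]
contact_force: [-3.8, 11.0, 0.4]
gripper_width: -0.0003
grip_force: 5.5
```

```bash
python3 -c "
from h import *
tq()"
```

```text
(11.0, 'TCPstand', array([-0.0774,  0.0185]), np.float64(0.0792), 'F', array([-2.89, 11.24]), np.float64(0.37)) theta~ 1.661 N@68: 12.67
```

It now reads 12.7 N at 68 mm, which is a good grip. Let go: move left, back, then up.

Call:
{"api": "step_arm", "payload": {
  "commands": [
    [[0,-0.5,0,0,0,0,0],[0,-1.2,0,0,0,0,0],[-2.5,-1.5,0,0,0,0,0],[-4,-1.5,-3,0,0,0,0],[-4,-1.5,-7,0,0,0,0],[-4,-1.5,-10,0,0,0,0],[-4,-1.5,-10,0,0,0,0]]
  ]
}}

```text
clock: 11.58
ee_pos: [0.449, -0.0131, 0.1743]
tool_rot: [3.14, -0.183, 0.088]
contact_force: [1.4, -0.6, 0.2]
gripper_width: -0.0004
grip_force: 0.0
```

```bash
python3 -c "
from h import *
print(st())
cv2.imwrite('pics/t5.png',cv2.resize(snapshot('top')[195:325,280:430,::-1],None,fx=4,fy=4))"
```

```text
(11.5833, 'TCPstand', array([-0.1338,  0.032 ]), np.float64(0.1743), 'F', array([ 1.39, -0.69]), np.float64(0.22), array([-0.65,  0.38,  0.69,  2.28, -0.61,  0.45, -0.97]), -0.00036314082701669647)
```

View pics/t5.png

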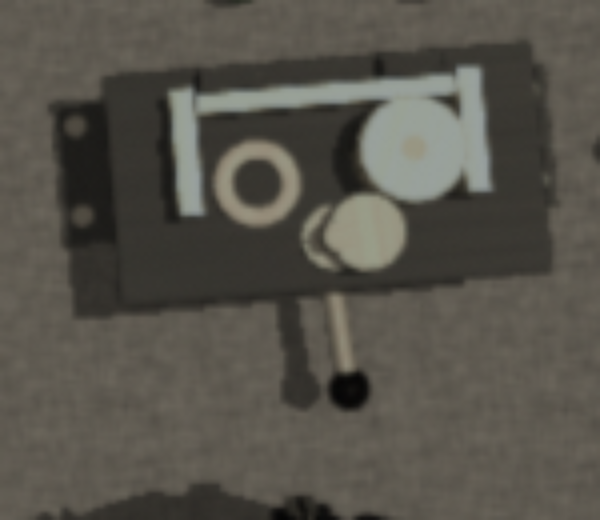

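```bash
python3 -c "
from h import *
c,s=np.cos(Y),np.sin(Y);M=np.array([[c,s],[-s,c]])
for p,z in(((349,389),.076),((414,149),.156),((258,183),.121)):
    q=M@(at('top',(p[0]/4+279.6,p[1]/4+194.6),z)[:2]-A);print(q.round(4),np.arctan2(q[1],q[0])-np.pi/2)"
```

```text
[-0.0774 -0.0059] -4.636523248475324
[ 0.0384 -0.0379] -2.349567812714574
[0.0297 0.0353] -0.6998128679441555
```

The piston is home at stand (38, -38) mm, the handle is holding at about 1.65 rad, and the ring hasn't moved.

```bash
python3 -c "
from h import *
print(hand_in())"
```

```text
the job is handed in; nothing more can be done
None
```

I turned the handle to about 1.65 rad, which pushed the piston home in the right rear corner with about 12.7 N of grip (at 68 mm), then let go and handed in; the hand-in returned no verdict.

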